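# Set the wood lathe running in reverse for sanding

### The job

The bowl on the lathe is ready to be sanded with the lathe running backwards. On the blue control box standing on the lathe bed, flick the steel direction toggle from forward (white dot) right over to reverse (orange dot), and only then press the green start button in gently with the fingertips, let it spring back and withdraw. Leave the red stop button, the speed dial, the bowl and the rest of the lathe alone, do not shove or lift the box, and do not disturb the glue bottle, wax tin and gouge.

Things in the scene. Friction and masses are not known exactly. Their poses are not given: they have to be found in the camera images.
- lathe: The fixed wood lathe. Origin on the bench under the middle of its bed; +y runs along the bed towards the headstock, +x away from the robot. The bed is two flat steel ways, each 52 mm wide, centred at x = -46 and +46 mm, tops at z = 100 mm, from y = -530 to +620 mm. Nothing of the robot may knock against it
- headstock_top (a point): Middle of the top of the lathe's grey headstock, 335 mm above the bench: 170 mm along the lathe's x (its black motor sticks out 105 mm more on the far side), 240 mm along y, down to the bed. A lever with a black knob stands on it, 80 mm high
- rest_top (a point): Middle of the top of the parked tool rest, 254 mm above the bench, a bar 150 mm along the lathe's x and 14 mm thick on a post. Its dark foot (46 mm wide) crosses the bed below. The tailstock stands beyond it, from 15 mm further to -y, up to 330 mm high
- bowl_rim (a point): Point on the rim of the wooden bowl held in the chuck. The bowl and the spindle turn freely about an axis along the lathe's y at lathe x = 0, z = 250 mm. Bowl 176 mm in diameter, its open mouth at lathe y = +206 mm, chuck (100 mm in diameter) behind it. Must not be turned
- station: Blue control box with black top plate, loose on the bed on rubber feet, 1.8 to 2.7 kg: 95 mm (its x) by 210 mm (its y), top face at z = 50 mm. Origin under its centre, on the bed. Controls in a row at x = 0: red stop at y = +77.5 mm, green start +26.5, direction toggle -26.5, speed dial -76.5. Its +x looks away from the robot, within 0.41 rad of world x
- start_top (a point): Centre of the top of the green start button: a cap 27 mm in diameter standing 12 mm above the box's top face when up, in a steel bezel 31 mm in diameter and 4 mm high. Moves down with the cap
- start (a joint): Travel of the green start button in m, downwards: 0 up, 0.005 fully in. A spring pushes it back: 1.5 N to begin, 5 N fully in. It starts the lathe from 0.0035 on
- direction_tip (a point): Centre of the rounded end of the direction toggle, a round steel bat lever (9 mm thick at the end, 6.4 mm below), 30 mm from its pivot, which lies in the row 2 mm above the box's top face; the end stands about 35 mm above that face. A nut 18 mm wide and 7 mm high surrounds its foot
- direction (a joint): Angle of the direction toggle in rad: 0 = forward, leaning 0.32 rad to the box's +x (white dot, away from the robot); 0.64 = reverse, leaning 0.32 rad to the box's -x (orange dot, towards the robot). Swings in the box's x-z plane between two stops and stays where it is put, so push it right over (0.5 or more); 2 N at its end moves it
- stop_top (a point): Centre of the top of the red stop mushroom, 40 mm in diameter, its top 27 mm above the box's top face. Must not be pressed
- stop (a joint): Travel of the red stop button in m, 0 up, 0.005 fully in. Must stay up
- speed: Black speed dial with a white mark, 38 mm in diameter, 18 mm high, standing on the box's top face. Origin on its axis at the top face; x points along the mark, at any angle at the start. Must not be touched or turned
- glue: Loose glue bottle, white with a yellow label and red nozzle, 34 mm in diameter, 94 mm high, standing on the near way of the bed beyond one end of the box. Origin under its centre, z up
- wax: Loose wax tin, 59 mm in diameter, 26 mm high, standing on the near way of the bed beyond the other end of the box. Origin under its centre, z up
- gouge: Loose bowl gouge lying on the bench between robot and lathe, roughly parallel to the bed, 416 mm long, up to 33 mm thick. Origin on the bench below the ferrule; the wooden handle runs 235 mm to its +y, the steel 181 mm to its -y
Things that resemble listed ones, but are neither listed nor needed, are in the scene too. Several things have the shape of the station; the one meant has the colours described above. Several things have the shape of the glue; the one meant has the colours described above.

How it is judged (in metres and radians):
On the way, in this order (a step that is already met when the one before it is completed fails the run):
1. the direction toggle is over at reverse, the start button still up (value of joint direction above 0.5 rad and value of joint start below 0.002 m), for 0.1 s.
2. the green start button is pressed in with the fingertips (value of joint start above 0.0035 m and contact force between the fingers and station above 0.5 N), for 0.04 s.
At the end, for the whole second after the job is handed in: Toggle at reverse (0.5 rad or more of 0.64), start button pressed 3.5 mm or more and up again, stop button up, box level, at rest and within 15 mm of where it stood, glue bottle, wax tin and gouge within 10 mm of their places, the bottle upright (value of joint direction above 0.5 rad and value of joint each of start, stop below 0.001 m and distance of station from where it was at the start of the episode below 0.015 m and angle between station's own z axis and vertical below 0.05 rad and linear speed of station below 0.02 m/s and distance of each of glue, wax, gouge from where it was at the start of the episode below 0.01 m and angle between glue's own z axis and vertical below 0.1 rad); the robot touches nothing.
It fails at once if the start button is pressed while the toggle is not at reverse (value of joint start above 0.0025 m and value of joint direction below 0.5 rad).
It fails at once if the red stop button is pressed or the speed dial is touched (value of joint stop above 0.0015 m or contact force between any of the fingers, the arm and speed above 1 N).
It fails at once if the control box is shoved more than 15 mm, tipped or lifted, or it or its controls are pressed harder than 25 N (distance of station from where it was at the start of the episode above 0.015 m or angle between station's own z axis and vertical above 0.12 rad or contact force between any of the fingers, the arm and station above 25 N).
It fails at once if the bowl is turned, or the robot knocks against the lathe (distance of bowl_rim from where it was at the start of the episode above 0.008 m or contact force between any of the fingers, the arm and lathe above 3 N).
It fails at once if the glue bottle, wax tin or gouge is moved more than 10 mm (distance of any of glue, wax, gouge from where it was at the start of the episode above 0.01 m).
It also fails if it takes over 43 s, if anything falls off the work surface, if the arm or the gripper's body presses on something with over 40 N, if the wrist force passes 120 N, or if a joint passes its speed limit or range.

### The arm

A 6-joint arm with a two-finger parallel gripper is mounted at the origin on the work surface. World frame = base frame: x ahead of the robot, y to its left, z up, the work surface at z = 0. Lengths are in mm, angles in rad, forces in N, time in s.
With the tool pointing down it reaches from about 275 to 975 mm from the base axis. Payload 8.4 kg.
Tool frame: the origin (TCP) lies midway between the tips of the shut fingers; the grasp point (between the pads) lies 19 mm behind it; z points along the fingers, y is the line along which they close (so a half turn about z gives the same grasp; the last joint's range is limited). The gripper opens to 92 mm and grips with 3 to 60 N. Pads are 20 mm wide; open, the fingers measure 128 mm over their backs; the gripper's body (75 mm by 189 mm) begins 69 mm behind the grasp point.
Start: joints at [-1.29, 0.353, 1.633, -0, 1.155, -0.002], TCP at [174.402, -600.176, 214.583] pointing down, gripper open.
Joint ranges: [-2.63, 2.63], [-0.92, 2.1], [0.06, 2.66], [-1.3, 4.44], [0, 2.69], [-3.02, 3.02]. Speed limits (rad/s): [2.22, 2.22, 2.79, 3.14, 3.14, 3.14].

### API

Orientations are given as a rotation vector (axis times angle).
In Python, from plant import ctrl gives the robot as it stands.
- The arm moves only by the tool step_arm, never from a script. Its argument "commands" is one flat list of numbers, 6 for each row, row after row: the shift along the world's x, y, z in cm, then the turn, a rotation vector about the world's x, y, z in degrees. In form: [dx, dy, dz, wx, wy, wz, dx, dy, dz, wx, wy, wz, ...]. A call has 1 to 10 rows; each row is the pose to reach, as a shift and turn from the pose commanded when the call began; what a row does not reach only later rows make up. A row lasts 1/8 s, in which the tool goes at most 62.5 mm and 10.7 degrees, less where a joint would pass 70% of its speed; a pose out of reach is approached as far as the arm can. A call with a gripper value outside its range is refused whole. "grip" is the gripper command: -1 is fully open, 1 is shut, values between are in proportion, set as the call begins (left out, the last holds). The fingers move at their own pace and stop on an object; "squeeze" is the grip in N (left out, the last holds). Time passes only in rows, so rows that repeat a pose let the fingers close. It gives the time, the measured TCP pose, the force, the opening and the grip force at its end, in the units of the state.
- ctrl.read_state(): the state, without advancing time (a new reading comes with each control period).
- ctrl.get_image(name): name is "scene" or "side" or "wrist"; returns a dict with "pixels" (400x640x3 uint8, red, green, blue), "range_z" (400x640 float32, mm along the optical axis (not along the pixel's ray), 0 where there is no reading), "fx", "fy", "cx", "cy" (pixels), "eye" and "attitude" of the camera in the world; the wrist camera has in their place "mount" (4x4, takes a point from camera to tool coordinates, whose origin is the TCP and whose axes are the flange's). Camera axes: x right, y down, z forward; pixel columns grow to the right and rows downward; lengths in mm; the calibration is good to about 2 mm. A picture is of the moment at which its call begins: read the wrist's pose just before it.
- ctrl.finish_job(): hands the job in; it is judged then, once.
The state is a dict: "time": time; "qpos": joint angles; "qd": joint speeds; "tau": joint torques, N m; "tool_pos": TCP position; "eef_rot": TCP orientation; "ft_force": force on the tool from outside, world axes, zero at the start; "wrist_torque": the same for the moment, N m; "width": finger opening in mm; "grip_force": force on a finger pad.
Only numpy, scipy, OpenCV 4.12 (cv2) and the standard library are available. Lean on these libraries where they do the work, as an engineer would, in place of code of your own. Each camera call takes 0.05 s, during which the arm holds its last target. There are 200 camera calls.

## Working session

There is one attempt and no reset: what is moved stays moved. The work goes in short steps, Python scripts to look and compute and a tool call to move; the robot and the scene stay as the last step left them, time stands still between calls to the robot, and variables do not carry over. Pictures are saved under pics/ and viewed, at most 10 in all, crops included, and the job is handed in when it is done.

Besides the shell and the picture viewer there is one more tool, called as name(argument=value, ...) on one line, values as JSON. step_arm: Moves the arm, as the interface text tells. Its arguments: {"type":"object","properties":{"commands":{"type":"array"},"grip":{"type":"number"},"squeeze":{"type":"number"}},"required":["commands"]}

```bash
mkdir -p pics; cat > h.py <<'E'
import numpy as np, cv2
from plant import ctrl
from scipy.spatial.transform import Rotation as R
def get(n):
    s=ctrl.read_state(); im=ctrl.get_image(n)
    if n=='wrist':
        T=np.eye(4); T[:3,:3]=R.from_rotvec(s['eef_rot']).as_matrix(); T[:3,3]=s['tool_pos']
        im['T']=T@np.array(im['mount'])
    else:
        a=np.array(im['attitude']); T=np.eye(4)
        T[:3,:3]=a if a.shape==(3,3) else R.from_rotvec(a).as_matrix() if a.size==3 else R.from_quat(a).as_matrix()
        T[:3,3]=im['eye']; im['T']=T
    return im
def pts(im):
    z=im['range_z']; v,u=np.mgrid[:400,:640]
    p=np.stack([(u-im['cx'])/im['fx']*z,(v-im['cy'])/im['fy']*z,z],-1)
    p=p@im['T'][:3,:3].T+im['T'][:3,3]; p[z==0]=np.nan
    return p
def save(im,f): cv2.imwrite('pics/'+f,cv2.cvtColor(im['pixels'],cv2.COLOR_RGB2BGR))
E
python3 - <<'E'
from h import *
for n in ['scene','side','wrist']:
    im=get(n); save(im,n+'0.png')
    print(n,im.get('attitude'),im.get('eye'),im.get('mount'),im['fx'])
print(ctrl.read_state())
E
```

```text
scene [-1.04687454 -2.48616891  0.92852406] [1121.50206367  687.58174386 1274.35852623] None 474.66070478694536
side [-0.9328012   2.35074755 -1.17259966] [-279.97638113  793.74391988  994.77778276] None 446.3884518814928
wrist None None [[-9.69599596e-04 -9.71991776e-01 -2.35012864e-01  6.49921676e+01]
 [ 9.99999493e-01 -8.78201482e-04 -4.93566535e-04 -1.59950677e-01]
 [ 2.73353967e-04 -2.35013224e-01  9.71992135e-01 -1.70467033e+02]
 [ 0.00000000e+00  0.00000000e+00  0.00000000e+00  1.00000000e+00]] 303.77241791596947
{'time': 0.15, 'qpos': array([-1.29039406e+00,  3.53476960e-01,  1.63395751e+00, -1.11091020e-05,
        1.15522211e+00, -2.39630170e-03]), 'qd': array([ 0.00058643, -0.00233889, -0.00359989,  0.00127027, -0.00020479,
       -0.0001261 ]), 'tau': array([ 8.58543499e-04, -5.94206786e+01, -3.34469712e+01,  6.99128886e-02,
        2.05152511e-02, -6.46026251e-05]), 'tool_pos': array([ 174.29465363, -599.80397311,  214.0461932 ]), 'eef_rot': array([-3.10919607e+00, -4.42598852e-01,  2.47279837e-04]), 'ft_force': array([0.61601035, 0.01217362, 0.3493406 ]), 'wrist_torque': array([-0.00818137, -0.06560877, -0.00712781]), 'grip_force': 0.0, 'width': 92.06286262242389}
```

View pics/scene0.png

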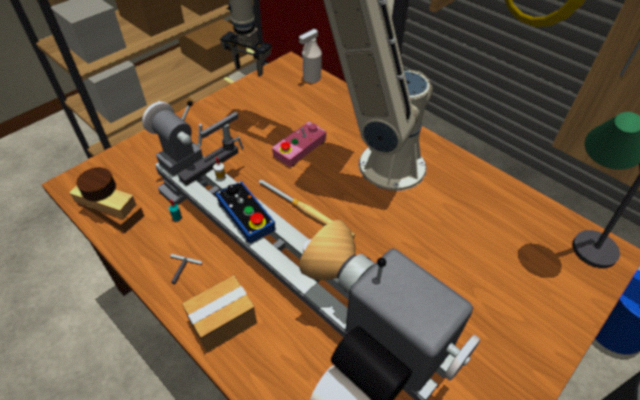

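View pics/side0.png

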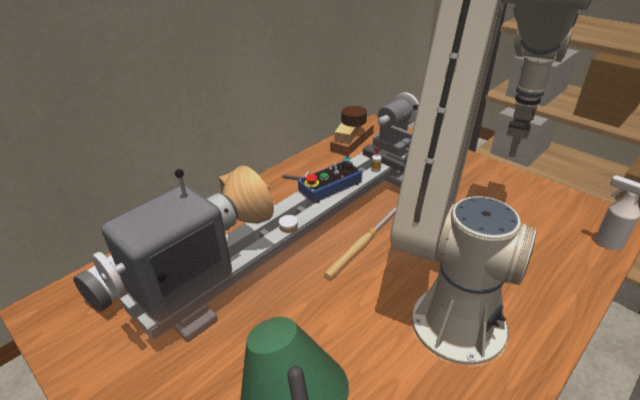

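The scene view shows the blue box around (245,212), with red stop at (257,220), green start at (248,211), the bottle at (219,172) and the bowl at (330,250). The side view shows the box at (330,182), the wax tin at (288,223), the bottle at (376,162) and the gouge at (365,243).

```bash
python3 - <<'E'
from h import *
for n,(x0,x1,y0,y1) in {'scene':(210,285,175,245),'side':(290,370,155,205)}.items():
    im=get(n); P=pts(im); h=cv2.cvtColor(im['pixels'],cv2.COLOR_RGB2HSV).astype(int); H,S,V=h[...,0],h[...,1],h[...,2]
    roi=np.zeros((400,640),bool); roi[y0:y1,x0:x1]=1
    m={'red':((H<6)|(H>174))&(S>180)&(V>120),'green':(H>40)&(H<85)&(S>120)&(V>50),'blue':(H>105)&(H<130)&(S>120)&(V>40)}
    for k,a in m.items():
        a=a&roi; p=P[a]; v,u=np.nonzero(a)
        print(n,k,a.sum(),u.mean().round(1),v.mean().round(1),np.nanmedian(p,0).round(1),np.nanmin(p,0).round(),np.nanmax(p,0).round())
    c=im['pixels'][y0-10:y1+10,x0-10:x1+10]; cv2.imwrite(f'pics/{n}c.png',cv2.cvtColor(cv2.resize(c,None,fx=7 if n=='scene' else 7,fy=7,interpolation=2),cv2.COLOR_RGB2BGR))
    if n=='scene':
        # bed direction: points with z~100
        for (u,v) in [(219,178),(219,168),(245,212),(290,265),(315,290),(280,195),(310,210),(215,140)]: print((u,v),P[v,u].round())
    else:
        for (u,v) in [(288,221),(376,158),(345,262),(380,222),(250,190),(262,238)]: print((u,v),P[v,u].round())
E
```

```text
scene red 102 256.2 217.4 [609.6 -55.7 174.1] [581. -92. 149.] [627. -39. 182.]
scene green 62 248.1 209.2 [ 599.4 -108.6  159.5] [ 580. -132.  143.] [613. -93. 164.]
scene blue 639 246.1 219.2 [631.6 -76.8 145.1] [ 538. -304.   70.] [660. -21. 156.]
(219, 178) [ 559. -315.  115.]
(219, 168) [ 552. -313.  159.]
(245, 212) [ 613. -108.  158.]
(290, 265) [623.  98. 100.]
(315, 290) [630. 208.  96.]
(280, 195) [ 400. -195.   -4.]
(310, 210) [nan nan nan]
(215, 140) [ 384. -595.   -3.]
side red 55 311.3 177.4 [604.1 -50.6 174. ] [591. -72. 166.] [622. -34. 179.]
side green 24 323.8 174.5 [ 598.3 -105.2  162. ] [ 588. -116.  159.] [610. -89. 166.]
side blue 123 333.4 181.7 [ 555.1 -106.8  148. ] [ 532. -218.  143.] [649. -23. 157.]
(288, 221) [541. 116. 125.]
(376, 158) [ 538. -310.  159.]
(345, 262) [365.  50.  21.]
(380, 222) [ 402. -172.   24.]
(250, 190) [543. 236. 305.]
(262, 238) [563. 204. 100.]
```

View pics/scenec.png

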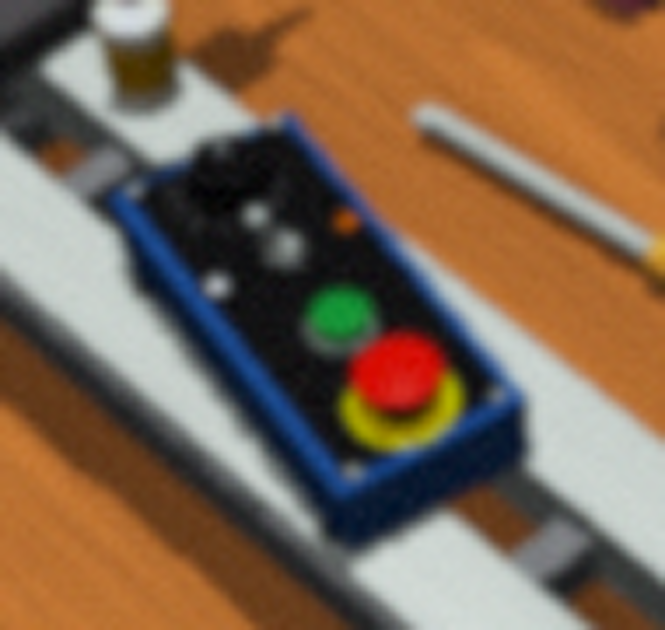

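Box found: green start near (599,-107), red near (607,-54), so the box yaw is about -0.14. The tall glue bottle is not clearly identified yet. I'll bring the wrist camera over the box with the gripper shut.

step_arm(commands=[1,1,5,0,0,-2,4,5,9,0,0,-5,8,9,13,0,0,-8,12,14,14,0,0,-11,16,19,14,0,0,-14,20,23,14,0,0,-16,24,28,14,0,0,-18,28,33,14,0,0,-20,32,38,14,0,0,-22,36,42,14,0,0,-24], grip=1)

```text
time: 1.5
tool_pos: [532.7, -181.0, 354.8]
eef_rot: [3.134, -0.215, 0.001]
ft_force: [1.4, -1.6, 0.8]
width: 0.5
grip_force: 0.0
```

step_arm(commands=[2,2.5,0,0,0,0,4,5,0,0,0,0,4,5,0,0,0,0,4,5,0,0,0,0])

```text
time: 2.0
tool_pos: [571.4, -133.2, 354.4]
eef_rot: [3.134, -0.213, -0.001]
ft_force: [-0.3, 0.4, 0.2]
width: 0.5
grip_force: 0.0
```

```bash
python3 - <<'E'
from h import *
s=ctrl.read_state(); print(s['time'],s['tool_pos'],s['eef_rot'],s['qpos'],s['ft_force'])
im=get('wrist'); save(im,'w1.png')
P=pts(im); h=cv2.cvtColor(im['pixels'],cv2.COLOR_RGB2HSV).astype(int); H,S,V=h[...,0],h[...,1],h[...,2]
m={'red':((H<6)|(H>174))&(S>180)&(V>100),'green':(H>40)&(H<85)&(S>120)&(V>50),'blue':(H>105)&(H<130)&(S>120)&(V>40),'orange':(H>6)&(H<15)&(S>190)&(V>120)&(abs(P[...,2]-150)<8)}
for k,a in m.items():
    n,l,st,c=cv2.connectedComponentsWithStats(a.astype(np.uint8))
    for i in range(1,n):
        if st[i,4]>30:
            p=P[l==i]; print(k,st[i],c[i].round(1),np.nanmedian(p,0).round(1),np.nanmin(p,0).round(),np.nanmax(p,0).round())
# top plate rectangle
z=P[...,2]; a=((abs(z-150)<5)&(abs(P[...,1]+130)<150)&(abs(P[...,0]-595)<90))
q=P[a][:,:2].astype(np.float32); r=cv2.minAreaRect(q); print('rect',r)
E
```

```text
2.0 [ 571.37609487 -133.19557856  354.42245515] [ 3.13403056e+00 -2.13116513e-01 -9.36305762e-04] [-2.31324891e-01  1.92334654e-01  1.54117953e+00 -4.22477766e-04
  1.40861391e+00  1.47533227e+00] [-0.29199527  0.44632456  0.2301808 ]
red [236 154  33  33 792] [252.1 169.3] [609.1 -57.8 175.8] [587. -75. 151.] [627. -39. 179.]
red [483 189  18  10  68] [492.3 193.4] [ 546.7 -322.7  188. ] [ 518. -374.  109.] [ 550. -320.  196.]
green [287 160  20  21 319] [297. 170.] [ 599.9 -107.2  162.3] [ 588. -118.  160.] [612. -95. 164.]
blue [235 128 171  14 879] [319.6 133.9] [ 637.4 -139.   150.1] [ 615. -241.  146.] [658. -39. 153.]
blue [236 140   3  19  41] [237.1 148.3] [634.6 -38.4 150.6] [623. -41. 148.] [644. -35. 152.]
blue [397 147   9  54 155] [401.  172.5] [ 579.  -232.5  149.9] [ 544. -244.  131.] [ 608. -225.  152.]
blue [234 175   6  20  77] [236.5 184.6] [590.5 -28.6 149.9] [579. -32.  61.] [603.  -1. 152.]
blue [237 198 162  12 513] [317.5 203.7] [ 552.3 -128.2  150.1] [ 533. -226.  148.] [574. -25. 152.]
rect ((595.18505859375, -132.45108032226562), (210.10330200195312, 95.11161804199219), 79.74778747558594)
```

View pics/w1.png

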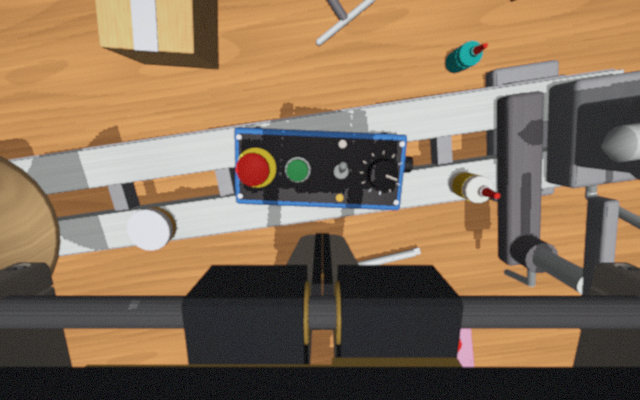

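The wrist view shows the box at (318,168), toggle at (342,170), green at (297,170), stop at (252,169), and dial at (381,174). It also shows the wax tin at (151,229) and the glue bottle with red nozzle at (475,188). The toggle pivot comes out at about (590.5,-158.6), with box yaw -10.25°. I'll descend on the far side of the lever.

step_arm(commands=[3,-2,0,0,0,-1.5,5.7,-3.2,-3,0,0,-2.5,5.7,-3.2,-8,0,0,-2.5,5.7,-3.2,-13,0,0,-2.5,5.7,-3.2,-15,0,0,-2.5,5.7,-3.2,-15,0,0,-2.5,5.7,-3.2,-15,0,0,-2.5])

```text
time: 2.92
tool_pos: [630.0, -165.5, 206.9]
eef_rot: [3.128, -0.282, 0.005]
ft_force: [-0.2, -0.3, 1.0]
width: 0.2
grip_force: 0.0
```

```bash
python3 - <<'E'
from h import *
s=ctrl.read_state(); print(s['time'],s['tool_pos'],s['eef_rot'],s['ft_force'])
im=get('wrist'); save(im,'w2.png')
P=pts(im); ex=np.array([.984,-.178]);ey=np.array([.178,.984])
d=P[...,:2]-np.array([590.5,-158.6]); u=d@ex; v=d@ey
a=(abs(v)<14)&(abs(u)<22)&(P[...,2]>160)&(P[...,2]<192)
print(a.sum(), 'lever top uvz', u[a].mean() if a.any() else 0, v[a].mean() if a.any() else 0, np.sort(P[a][:,2])[-20:].round(0))
for lo in range(158,192,5):
    b=a&(P[...,2]>=lo)&(P[...,2]<lo+5)
    if b.any(): print(lo,b.sum(),u[b].min().round(1),u[b].max().round(1),v[b].min().round(1),v[b].max().round(1))
E
```

```text
2.925 [ 629.95890916 -165.47169846  206.91255357] [ 3.12832684 -0.28238272  0.00498094] [-0.20448462 -0.32557445  1.04288556]
0 lever top uvz 0 0 []
```

View pics/w2.png

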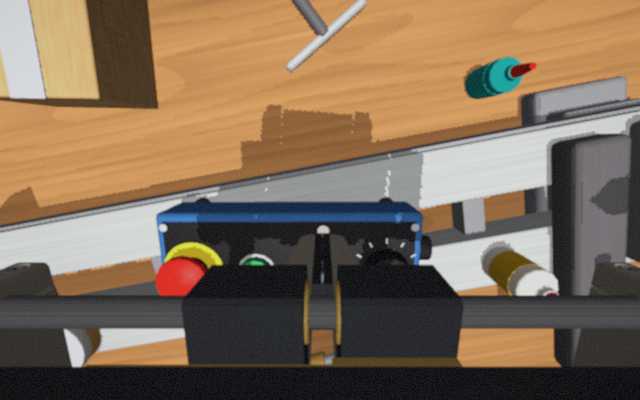

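The wrist view shows the fingers centred on the white dot (322,230), clear of dial (385,258) and start (258,263). The lever itself is hidden behind the fingers. I'll descend, then push along box -x.

step_arm(commands=[0,0,-1.5,0,0,0,0,0,-3.2,0,0,0,0,0,-3.3,0,0,0,0,0,-3.3,0,0,0])

```text
time: 3.48
tool_pos: [628.7, -164.8, 171.2]
eef_rot: [-3.129, 0.282, 0.001]
ft_force: [0.2, -0.2, 0.1]
width: 0.5
grip_force: 0.0
```

step_arm(commands=[-0.5,0.1,0,0,0,0,-1,0.2,0,0,0,0,-1.4,0.3,0,0,0,0,-1.7,0.3,0,0,0,0,-1.7,0.3,0,0,0,0])

```text
time: 4.1
tool_pos: [612.1, -162.0, 172.1]
eef_rot: [3.129, -0.282, 0.002]
ft_force: [0.9, 0.2, 0.9]
width: 0.4
grip_force: 0.7
```

step_arm(commands=[-0.2,0,0,0,0,0,-0.4,0.1,0,0,0,0,-0.6,0.1,0,0,0,0,-0.8,0.1,0,0,0,0,-0.9,0.2,0,0,0,0,-1.0,0.2,0,0,0,0,-1.0,0.2,0,0,0,0])

```text
time: 4.97
tool_pos: [601.7, -159.9, 171.6]
eef_rot: [3.129, -0.282, -0.0]
ft_force: [2.7, 0.1, 0.9]
width: 0.4
grip_force: 1.1
```

step_arm(commands=[-0.1,0,0,0,0,0,-0.2,0,0,0,0,0,-0.2,0,0,0,0,0])

```text
time: 5.35
tool_pos: [599.7, -159.7, 171.6]
eef_rot: [-3.129, 0.282, 0.0]
ft_force: [1.8, 0.9, 1.7]
width: 0.1
grip_force: 1.2
```

step_arm(commands=[-0.1,0,0,0,0,0,-0.15,0,0,0,0,0,-0.15,0,0,0,0,0])

```text
time: 5.72
tool_pos: [598.4, -159.7, 171.6]
eef_rot: [-3.129, 0.282, -0.0]
ft_force: [2.8, 0.4, 2.2]
width: 0.6
grip_force: 1.5
```

step_arm(commands=[-0.1,0,0,0,0,0,-0.15,0,0,0,0,0,-0.15,0,0,0,0,0])

```text
time: 6.1
tool_pos: [597.9, -159.7, 171.8]
eef_rot: [-3.129, 0.282, -0.004]
ft_force: [6.0, 1.5, 0.3]
width: 0.4
grip_force: 3.0
```

step_arm(commands=[-0.1,0,0,0,0,0,-0.1,0,0,0,0,0])

```text
time: 6.35
tool_pos: [597.7, -159.9, 172.0]
eef_rot: [-3.129, 0.282, -0.006]
ft_force: [9.3, 1.3, -1.2]
width: 1.0
grip_force: 4.0
```

Force rises with no further travel, so the lever is at its stop. I'll back off, rise, and look.

step_arm(commands=[1,-0.1,0,0,0,0,2.2,-0.3,0,0,0,0,2.2,-0.3,3,0,0,0,1,0,8,0,0,0,-1,2,13,0,0,0,-2.5,3,16,0,0,0,-2.5,3,18,0,0,0,-2.5,3,18,0,0,0,-2.5,3,18,0,0,0])

```text
time: 7.48
tool_pos: [570.5, -129.9, 350.3]
eef_rot: [-3.129, 0.282, 0.003]
ft_force: [0.6, 0.9, 0.0]
width: 0.2
grip_force: 0.0
```

```bash
python3 - <<'E'
from h import *
s=ctrl.read_state(); print(s['time'],s['tool_pos'],s['eef_rot'],s['ft_force'])
im=get('wrist'); P=pts(im)
h=cv2.cvtColor(im['pixels'],cv2.COLOR_RGB2HSV).astype(int); H,S,V=h[...,0],h[...,1],h[...,2]
a=(H>40)&(H<85)&(S>120)&(V>50)&(abs(P[...,0]-600)<40)&(abs(P[...,1]+107)<40); print('green',np.nanmedian(P[a],0))
z=P[...,2]; b=((abs(z-150)<5)&(abs(P[...,1]+130)<150)&(abs(P[...,0]-595)<90))
print('rect',cv2.minAreaRect(P[b][:,:2].astype(np.float32)))
v,u=np.nonzero(a); y,x=int(v.mean()),int(u.mean())
c=im['pixels'][y-50:y+60,x-60:x+120]; cv2.imwrite('pics/w3.png',cv2.cvtColor(cv2.resize(c,None,fx=4,fy=4,interpolation=2),cv2.COLOR_RGB2BGR))
E
```

```text
7.475 [ 570.53762957 -129.94736024  350.28062964] [-3.12876872e+00  2.82140679e-01  3.01716270e-03] [0.55699294 0.87361198 0.03237014]
green [ 599.7418495  -107.08684261  162.29901837]
rect ((595.1195068359375, -132.40142822265625), (210.30006408691406, 94.49942016601562), 79.62739562988281)
```

View pics/w3.png

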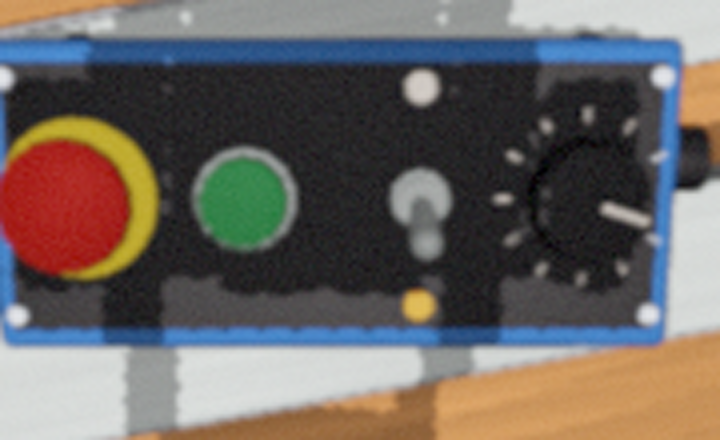

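The crop shows the lever leaning to the orange dot (427,243 against the nut at 420,198), and the box has not moved. Next is the start button.

step_arm(commands=[2.9,2.3,-3,0,0,0,2.9,2.3,-9,0,0,0,2.9,2.3,-14,0,0,0,2.9,2.3,-16.5,0,0,0,2.9,2.3,-17.8,0,0,0,2.9,2.3,-17.8,0,0,0,2.9,2.3,-17.8,0,0,0])

```text
time: 8.4
tool_pos: [600.5, -107.0, 174.6]
eef_rot: [3.129, -0.282, 0.002]
ft_force: [-0.0, 0.0, 1.0]
width: 0.8
grip_force: 0.0
```

step_arm(commands=[0,0,-0.5,0,0,0,0,0,-0.9,0,0,0,0,0,-0.9,0,0,0,0,0,-0.9,0,0,0])

```text
time: 8.9
tool_pos: [599.8, -106.9, 164.7]
eef_rot: [-3.129, 0.282, -0.0]
ft_force: [0.4, 0.3, -1.0]
width: 0.4
grip_force: 0.0
```

step_arm(commands=[0,0,-0.1,0,0,0,0,0,-0.2,0,0,0,0,0,-0.2,0,0,0])

```text
time: 9.28
tool_pos: [599.8, -106.9, 162.5]
eef_rot: [-3.129, 0.282, 0.0]
ft_force: [0.4, -0.5, -0.4]
width: 0.4
grip_force: 0.0
```

step_arm(commands=[0,0,-0.1,0,0,0,0,0,-0.2,0,0,0,0,0,-0.2,0,0,0])

```text
time: 9.65
tool_pos: [599.8, -106.9, 160.7]
eef_rot: [-3.129, 0.282, -0.0]
ft_force: [-1.1, -0.2, 3.0]
width: 0.4
grip_force: 1.3
```

step_arm(commands=[0,0,-0.1,0,0,0,0,0,-0.2,0,0,0,0,0,-0.2,0,0,0])

```text
time: 10.02
tool_pos: [599.8, -106.9, 158.6]
eef_rot: [3.129, -0.282, 0.0]
ft_force: [-0.7, 0.7, 3.6]
width: 0.3
grip_force: 2.0
```

step_arm(commands=[0,0,-0.1,0,0,0,0,0,-0.15,0,0,0,0,0,-0.15,0,0,0])

```text
time: 10.4
tool_pos: [599.9, -106.9, 157.4]
eef_rot: [3.129, -0.282, 0.0]
ft_force: [-1.0, 0.2, 6.7]
width: 0.5
grip_force: 3.2
```

step_arm(commands=[0,0,-0.1,0,0,0,0,0,-0.1,0,0,0,0,0,-0.1,0,0,0])

```text
time: 10.78
tool_pos: [599.9, -106.9, 157.2]
eef_rot: [3.129, -0.282, 0.001]
ft_force: [-5.5, 1.2, 13.6]
width: 0.4
grip_force: 6.8
```

Fully in: 13.6 N and no further travel. Withdrawing.

step_arm(commands=[0,0,0.6,0,0,0,0,0,2,0,0,0,0,0,6,0,0,0,0,0,11,0,0,0,-2,-2,16,0,0,0,-3,-2.5,19,0,0,0,-3,-2.5,19,0,0,0,-3,-2.5,19,0,0,0])

```text
time: 11.78
tool_pos: [569.5, -131.6, 345.0]
eef_rot: [-3.129, 0.282, 0.002]
ft_force: [-0.6, 0.6, 0.0]
width: 0.5
grip_force: 0.0
```

```bash
python3 - <<'E'
from h import *
im=get('wrist'); P=pts(im)
h=cv2.cvtColor(im['pixels'],cv2.COLOR_RGB2HSV).astype(int); H,S,V=h[...,0],h[...,1],h[...,2]
a=(H>40)&(H<85)&(S>120)&(V>50)&(abs(P[...,0]-600)<40)&(abs(P[...,1]+107)<40); print('green',np.nanmedian(P[a],0))
z=P[...,2]; b=((abs(z-150)<5)&(abs(P[...,1]+130)<150)&(abs(P[...,0]-595)<90))
print('rect',cv2.minAreaRect(P[b][:,:2].astype(np.float32)))
v,u=np.nonzero(a); y,x=int(v.mean()),int(u.mean())
c=im['pixels'][y-50:y+60,x-60:x+120]; cv2.imwrite('pics/w4.png',cv2.cvtColor(cv2.resize(c,None,fx=4,fy=4,interpolation=2),cv2.COLOR_RGB2BGR))
E
```

```text
green [ 600.03889351 -107.17498928  162.32870167]
rect ((595.9246215820312, -132.51187133789062), (209.9530487060547, 93.86554718017578), 79.67506408691406)
```

View pics/w4.png

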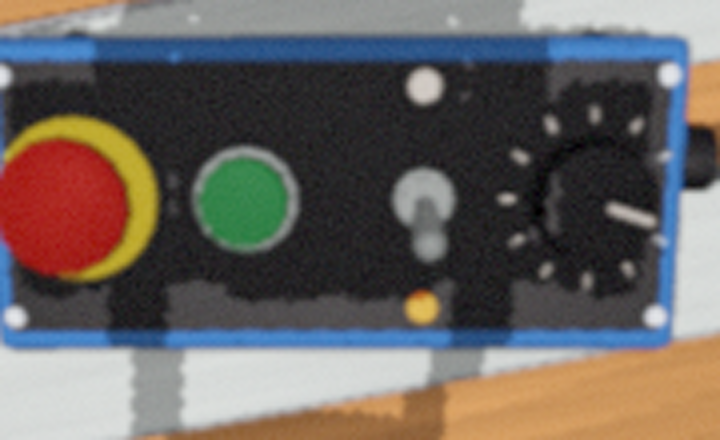

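The crop shows the lever still leaning to orange (428,245), the green button up again (its top back at 162.3 mm), and the box in place.

```bash
python3 -c "
from plant import ctrl; print(ctrl.finish_job())"
```

```text
the job is handed in; nothing more can be done
None
```

I flicked the toggle to reverse, then pressed the green start button fully in (about 14 N); it sprang back, I withdrew, and the job is handed in at about 12 s. The box and dial looked unmoved in the last picture, and no verdict came back.

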